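# Sweep the steel offcuts into the swarf pan

### The arm

A 6-joint arm with a two-finger parallel gripper is mounted at the origin on the work surface. World frame = base frame: x ahead of the robot, y to its left, z up, the work surface at z = 0. Lengths are in mm, angles in rad, forces in N, time in s.
With the tool pointing down it reaches from about 300 to 775 mm from the base axis. Payload 14.6 kg.
Tool frame: the origin (TCP) lies midway between the tips of the shut fingers; the grasp point (between the pads) lies 19 mm behind it (manip.grip_depth is the distance from the TCP to the grasp point, in mm); x points along the fingers, y is the direction in which the jaws open and shut, and the axes are right-handed (so a half turn about x gives the same grasp; the last joint's range is limited). The gripper opens to 94 mm and grips with 3 to 60 N. Pads are 16 mm wide; open, the fingers measure 119 mm over their backs; the gripper's body (75 mm by 177 mm) begins 78 mm behind the grasp point.
Start: joints at [-1.386, 0.3, 1.521, -0, 1.321, -0.067], TCP at [137.025, -532.648, 205.446] pointing down, gripper open.
Joint ranges: [-3.03, 3.03], [-0.79, 2.21], [0.23, 2.52], [-1.04, 4.18], [0, 3.07], [-2.55, 2.55]. Speed limits (rad/s): [2.22, 2.22, 2.57, 3.14, 3.14, 3.14].

### API

Orientations are given as [roll, pitch, yaw] about the fixed x, y, z axes, in that order (R = Rz(yaw) Ry(pitch) Rx(roll)).
In Python, from cell import readout, cams, ticket, manip gives the robot as it stands. The module is installed in compiled form; this text tells all that it offers.
- The arm moves only by the tool apply_moves, never from a script. Its argument "plan" is one flat list of numbers, 7 for each row, row after row: the turn, a rotation vector about the tool's x, y, z in rad, then the shift along the tool's x, y, z in m, then the opening in per cent of the stroke, from 0 (shut) to 100 (fully open). In form: [wx, wy, wz, x, y, z, fingers, wx, wy, wz, x, y, z, fingers, ...]. A call has 1 to 5 rows; each row shifts and turns the commanded pose from where the row before left it, along the tool's axes as they then stand; what a row does not reach is not made up. A row lasts 1/8 s, in which the tool goes at most 62.5 mm and 10.7 degrees, less where a joint would pass 70% of its speed; a pose out of reach is approached as far as the arm can. A call with a gripper value outside its range is refused whole. The fingers move at their own pace and stop on an object; "force" is the grip in N (left out, the last holds). Time passes only in rows, so rows that do not move let the fingers close. It gives the time, the measured TCP pose, the force and the opening at its end, in the units of the state.
- readout.read_state(): the state, without advancing time (a new reading comes with each control period).
- cams.camera(name): name is "side" or "top"; returns a dict with "image" (400x640x3 uint8, red, green, blue), "fovy" (degrees; the focal length in pixels is half the picture's height over the tangent of half this angle, whatever the lens; pixels are square), "cx", "cy" (the principal point, pixels), "position" and "orientation" of the camera in the world. Camera axes: x right, y down, z forward; pixel columns grow to the right and rows downward; lengths in mm; the calibration is good to about 2 mm. A picture is of the moment at which its call begins. There is no depth.
- ticket.sign_off(): hands the job in, once; it reports no verdict.
The state is a dict: "clock": time; "joints": joint angles; "qd": joint speeds; "effort": joint torques, N m; "eef_pos": TCP position; "eef_rot": TCP orientation; "wrist_force": force on the tool from outside, world axes, zero at the start; "moment": the same for the moment, N m; "finger_gap": finger opening in mm.
Only numpy, scipy, OpenCV 4.12 (cv2) and the standard library are available. Lean on these libraries where they do the work, as an engineer would, in place of code of your own. Each camera call takes 0.05 s, during which the arm holds its last target.

### The job

Clear the bench: sweep the three short steel bar offcuts (flat, square and hexagonal) along the bench top with the fingertips, all the way into the open mouth of the swarf pan. Only push them, never pick them up, and leave the upright stepped spindle, the V-block and the hammer undisturbed where they are.

Things in the scene. Friction and masses are not known exactly. Their poses are not given: they have to be found in the camera images.
- flat: Origin: centre of the underside of the flat-bar offcut: loose bright steel block 40 x 24 mm, 16 mm high, about 0.12 kg, x along its 40 mm length, z up. It starts lying on the bench (bench top is z = 0), any yaw. Slides when pushed.
- square: Origin: centre of the underside of the square-bar offcut: loose bright steel block 26 x 26 mm, 20 mm high, about 0.1 kg, z up, starts on the bench, any yaw. Slides when pushed.
- hexbar: Origin: centre of the underside of the hexagonal-bar offcut: loose bright steel hexagonal slice 27 mm across flats (31 mm across corners), 18 mm high, about 0.09 kg, axis upright, starts on the bench, any yaw. Slides when pushed.
- pan: Sheet-metal swarf pan like a dustpan, fixed to the bench. Origin: centre of its floor, at bench height; z up. Inner space 200 mm wide (x -100 to 100 mm), 130 mm deep (y -65 mm at the open mouth to +65 mm at the back wall). Side and back walls 4 mm thick, 35 mm high. Round handle, 37 mm high, 130 mm out behind the back wall (+y). Stands to the robot's left, mouth to the right.
- pan_mouth (a point): Middle of the pan's open mouth, at bench height, on the mouth line (axes as the pan's: the mouth faces -y, which is world -y to within 17 degrees). From here a lip ramps up without a step to the pan's floor, 3 mm above the bench, over the first 22 mm, so things can be pushed in along the bench. The offcuts lie in front of it.
- spindle: Finished stepped steel spindle standing upright and loose among the offcuts, 48 mm high, 30 mm diameter foot, stepped to 20 and 12 mm. Origin: centre of its underside. Must stay where it stands.
- vblock: Small dark steel V-block standing loose among the offcuts, 36 x 32 mm, 32 mm high, V groove on top along its y. Origin: centre of its underside. Must stay where it stands.
- hammer: Hammer lying loose at the far side of the bench beyond the offcuts, 260 mm long along its x, 88 mm wide head at its +x end, 26 mm high. Origin: mid-length, on the bench. Must stay where it lies.

How it is judged (in metres and radians):
At the end, for the whole second after the job is handed in: The centres of all three offcuts lie inside the pan, between its walls and at least 12 mm behind the mouth line, their undersides not more than 15 mm above the bench, at rest; the spindle, V-block and hammer are within 15 mm of where they began, the spindle and V-block upright within 0.2 rad (x of flat in the frame of pan between -0.1 and 0.1 m and y of flat in the frame of pan between -0.053 and 0.065 m and height (world z) of each of flat, square, hexbar below 0.015 m and x of square in the frame of pan between -0.1 and 0.1 m and y of square in the frame of pan between -0.053 and 0.065 m and x of hexbar in the frame of pan between -0.1 and 0.1 m and y of hexbar in the frame of pan between -0.053 and 0.065 m and linear speed of each of flat, square, hexbar below 0.01 m/s and distance of each of spindle, vblock, hammer from where it was at the start of the episode below 0.015 m and angle between each of spindle, vblock's own z axis and vertical below 0.2 rad); the robot touches nothing.
It fails at once if an offcut is lifted (its underside more than 15 mm above the bench) (height (world z) of any of flat, square, hexbar above 0.015 m).
It fails at once if the spindle, V-block or hammer is moved by more than 15 mm (distance of any of spindle, vblock, hammer from where it was at the start of the episode above 0.015 m).
It fails at once if the spindle or V-block is tipped by more than 0.3 rad (angle between any of spindle, vblock's own z axis and vertical above 0.3 rad).
It also fails if it takes over 67 s, if anything falls off the work surface, if the arm or the gripper's body presses on something with over 40 N, if the wrist force passes 120 N, or if a joint passes its speed limit or range.

## Working session

There is one attempt and no reset: what is moved stays moved. The work goes in short steps, Python scripts to look and compute and a tool call to move; the robot and the scene stay as the last step left them, time stands still between calls to the robot, and variables do not carry over. Pictures are saved under pics/ and viewed, and the job is handed in when it is done.

Besides the shell and the picture viewer there is one more tool, called after "Emit:" as name(argument=value, ...) on one line, values as JSON. apply_moves: Moves the arm, as the interface text tells. Its arguments: {"type":"object","properties":{"plan":{"type":"array","items":{"type":"number"}},"force":{"type":"number"}},"required":["plan"]}

```bash
mkdir -p pics; ls
python3 - <<'E'
from cell import readout,cams,manip
import cv2
print(readout.read_state())
for n in("top","side"):
    c=cams.camera(n); cv2.imwrite(f"pics/{n}0.png",c["image"][:,:,::-1]); print(n,{k:v for k,v in c.items() if k!="image"})
E
```

```text
pics
{'clock': 0.0, 'joints': array([-1.38560997e+00,  3.00444965e-01,  1.52158510e+00, -3.89905921e-05,
        1.32070823e+00, -6.66022621e-02]), 'qd': array([ 0.00156281,  0.00026462, -0.00263289,  0.00035116,  0.00057247,
       -0.00048589]), 'effort': array([ 2.23850970e-03, -5.31804907e+01, -3.52735376e+01,  7.09088054e-02,
        2.43287114e-02, -1.07484975e-04]), 'eef_pos': array([ 136.96181439, -532.39783648,  204.89896825]), 'eef_rot': array([-1.60444527,  1.56965006,  1.78894568]), 'wrist_force': array([-0.08377489,  0.03930128, -0.41453724]), 'moment': array([ 0.01363759, -0.0485609 ,  0.0629058 ]), 'finger_gap': 93.91372366330015}
top {'fovy': 51.71807046255385, 'cx': 313.4254625337377, 'cy': 200.8997211610958, 'position': array([525.25880768,  45.19361903, 742.92373842]), 'orientation': array([-3.02780666,  0.01183697, -1.59163482])}
side {'fovy': 54.607229357440175, 'cx': 314.88767122609073, 'cy': 192.32808795365742, 'position': array([539.45099797, 476.1582309 , 516.48662984]), 'orientation': array([-2.37754287,  0.02049696, -2.99874693])}
```

View pics/top0.png

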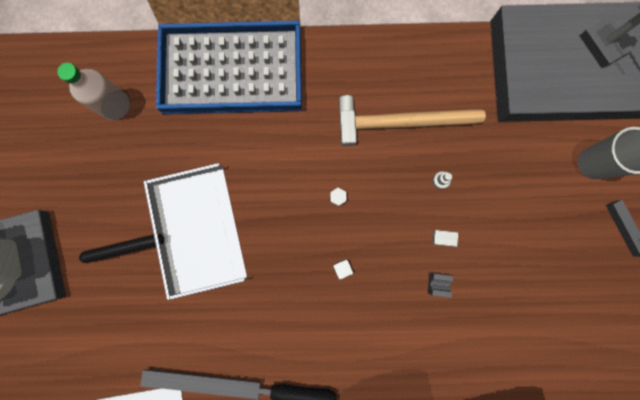

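View pics/side0.png

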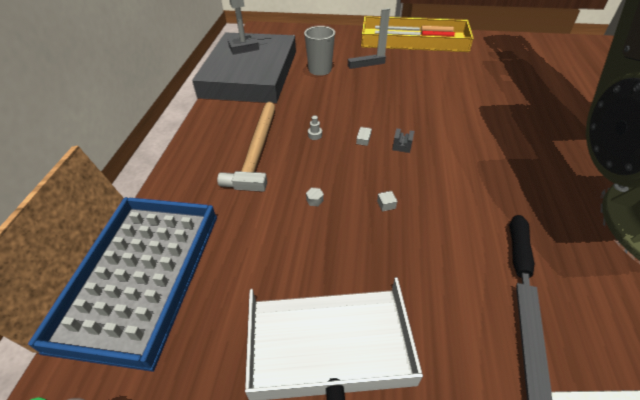

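The top view has image-right = world −y and image-up = +x. The hexagonal offcut is at about (338,197), the square at (343,269), the flat at (446,239), the spindle at (443,180), the V-block at (441,286) and the pan mouth edge at (222,168)–(245,278). I'll enlarge these for precise positions.

```bash
cat > h.py <<'E'
import numpy as np,cv2
from scipy.spatial.transform import Rotation as R
from cell import readout,cams,manip
def unproj(c,u,v,z):
    f=200/np.tan(np.radians(c["fovy"])/2)
    M=R.from_euler('xyz',c["orientation"]).as_matrix()
    d=M@np.array([(u-c["cx"])/f,(v-c["cy"])/f,1]); p=c["position"]
    return (p+d*(z-p[2])/d[2])[:2]
def proj(c,P):
    f=200/np.tan(np.radians(c["fovy"])/2)
    M=R.from_euler('xyz',c["orientation"]).as_matrix()
    q=M.T@(np.array(P,float)-c["position"]); return c["cx"]+f*q[0]/q[2],c["cy"]+f*q[1]/q[2]
def crop(c,u0,v0,u1,v1,s,fn):
    im=cv2.resize(c["image"][v0:v1,u0:u1,::-1],None,fx=s,fy=s,interpolation=cv2.INTER_CUBIC)
    for u in range(-(-u0//10)*10,u1,10):
        cv2.putText(im,str(u),((u-u0)*s,8),0,.3,(0,255,255),1); cv2.line(im,((u-u0)*s,10),((u-u0)*s,14),(0,255,255),1)
    for v in range(-(-v0//10)*10,v1,10):
        cv2.putText(im,str(v),(0,(v-v0)*s+3),0,.3,(0,255,255),1)
    cv2.imwrite(fn,im)
E
python3 - <<'E'
from h import *
c=cams.camera("top")
crop(c,425,165,470,305,4,"pics/a.png"); crop(c,320,180,370,290,5,"pics/b.png")
crop(c,140,155,260,305,4,"pics/c.png")
g=cv2.cvtColor(c["image"],cv2.COLOR_RGB2GRAY)
for name,(u0,v0,u1,v1),z in [("hex",(325,183,352,210),18),("sq",(330,257,358,283),20),("flat",(430,226,463,252),16)]:
    m=(g[v0:v1,u0:u1]>165).astype(np.uint8)
    ct,_=cv2.findContours(m,0,2); k=max(ct,key=cv2.contourArea)
    W=np.array([unproj(c,u+u0,v+v0,z) for u,v in k[:,0]]).astype(np.float32)
    r=cv2.minAreaRect(W); M=cv2.moments(m,True)
    print(name,cv2.contourArea(k),r, unproj(c,M['m10']/M['m00']+u0,M['m01']/M['m00']+v0,z))
E
```

```text
hex 181.5 ((616.0601196289062, 8.375265121459961), (24.78482437133789, 28.54764747619629), 88.52909088134766) [616.05699904   8.46419355]
sq 205.5 ((488.06756591796875, 3.7607650756835938), (26.330364227294922, 25.95607566833496), 22.44244956970215) [488.0082189   3.6994039]
flat 278.5 ((538.21826171875, -178.21282958984375), (39.14320755004883, 24.157493591308594), 82.44756317138672) [ 538.2877797  -178.18647682]
```

View pics/a.png

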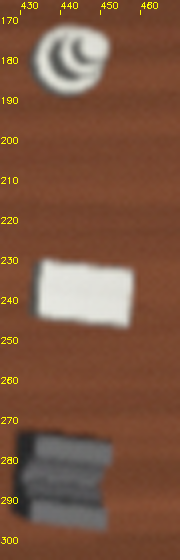

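View pics/b.png

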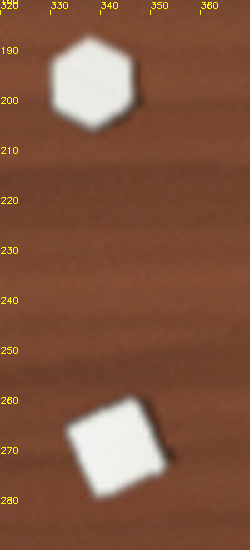

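View pics/c.png

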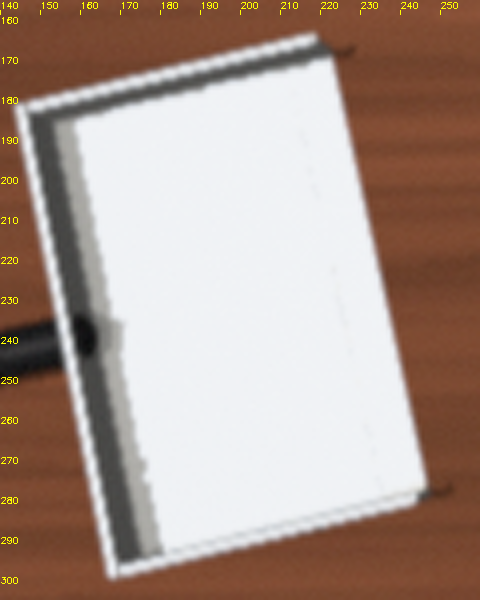

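Run:
```python
from h import *
c=cams.camera("top"); s=readout.read_state()
U=lambda u,v,z:unproj(c,u,v,z).round(1)
print("mouth ends",U(222.5,168.5,0),U(246.5,277.5,0))
print("walltop corners z35: ",U(219,164,35),U(144.5,181,35),U(167.5,299,35),U(245,280,35))
print("spindle foot",U(439.5,180,12)," vblock corners z32",U(434,274,32),U(453,276,32),U(451,297,32),U(432,295,32))
sd=cams.camera("side")
for n,P in dict(hex=(616,8.4,18),sq=(488,3.7,20),flat=(538,-178,16)).items(): print(n,np.round(proj(sd,P),1))
crop(sd,290,100,420,215,5,"pics/d.png")
print(R.from_euler('xyz',s["eef_rot"]).as_matrix().round(3)); print(s["clock"])
```

```text
mouth ends [673.8 217.7] [475.9 174. ]
walltop corners z35:  [675.  215.7] [647.8 345.9] [445.1 301.7] [474.1 170.5]
spindle foot [ 641.5 -173.9]  vblock corners z32 [ 477.5 -149.7] [ 473.5 -181.6] [ 438.8 -176.2] [ 442.7 -144.5]
hex [315.5 193.9]
sq [388.5 197.7]
flat [365.2 133.6]
[[-0.     0.249 -0.968]
 [ 0.001 -0.968 -0.249]
 [-1.    -0.001 -0.   ]]
0.2
```

View pics/d.png

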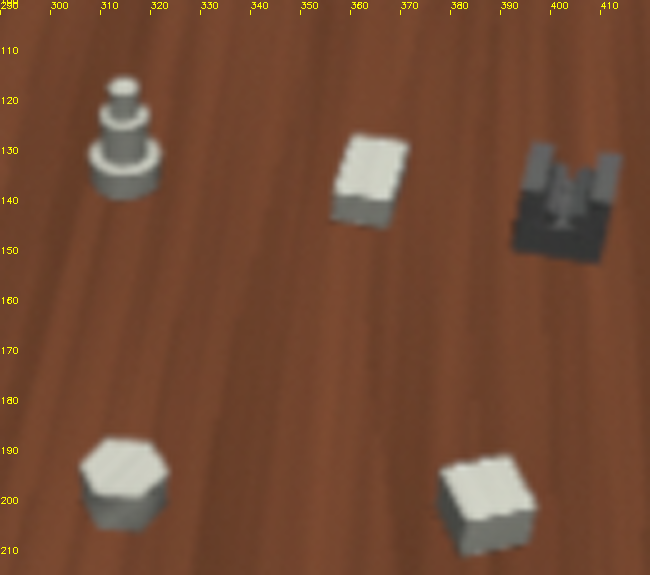

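```bash
cat >> h.py <<'E'
def plan(wps,start=None,g=13):
    """wps: (x,y,z,theta,n). prints rows; shift in axes before the row's turn"""
    s=readout.read_state()
    M=R.from_euler('xyz',s["eef_rot"]).as_matrix()
    cur=list(start) if start else [*s["eef_pos"],np.arctan2(M[1,1],M[0,1])]
    for x,y,z,th,n in wps:
        c0=np.array(cur); d=(np.array([x,y,z,th])-c0)/n
        for i in range(n):
            t=cur[3]; dx,dy,dz=d[:3]/1000
            print([round(-d[3],3),0,0,round(-dz,4),round(dx*np.cos(t)+dy*np.sin(t),4),round(dx*np.sin(t)-dy*np.cos(t),4),g])
            cur=list(np.array(cur)+d)
        print('--',np.round(cur,3))
E
python3 - <<'E'
from h import *
plan([(532,-223,150,-.13,10),(532,-223,7,-.13,5)],start=(137,-532.6,205.4,-1.319))
E
```

```text
[np.float64(-0.119), 0, 0, np.float64(0.0055), np.float64(-0.0201), np.float64(-0.046), 13]
[np.float64(-0.119), 0, 0, np.float64(0.0055), np.float64(-0.0145), np.float64(-0.048), 13]
[np.float64(-0.119), 0, 0, np.float64(0.0055), np.float64(-0.0087), np.float64(-0.0494), 13]
[np.float64(-0.119), 0, 0, np.float64(0.0055), np.float64(-0.0028), np.float64(-0.0501), 13]
[np.float64(-0.119), 0, 0, np.float64(0.0055), np.float64(0.0031), np.float64(-0.0501), 13]
[np.float64(-0.119), 0, 0, np.float64(0.0055), np.float64(0.0091), np.float64(-0.0494), 13]
[np.float64(-0.119), 0, 0, np.float64(0.0055), np.float64(0.0149), np.float64(-0.0479), 13]
[np.float64(-0.119), 0, 0, np.float64(0.0055), np.float64(0.0204), np.float64(-0.0458), 13]
[np.float64(-0.119), 0, 0, np.float64(0.0055), np.float64(0.0257), np.float64(-0.0431), 13]
[np.float64(-0.119), 0, 0, np.float64(0.0055), np.float64(0.0307), np.float64(-0.0397), 13]
-- [ 5.32e+02 -2.23e+02  1.50e+02 -1.30e-01]
[np.float64(0.0), 0, 0, np.float64(0.0286), np.float64(-0.0), np.float64(-0.0), 13]
[np.float64(0.0), 0, 0, np.float64(0.0286), np.float64(-0.0), np.float64(-0.0), 13]
[np.float64(0.0), 0, 0, np.float64(0.0286), np.float64(-0.0), np.float64(-0.0), 13]
[np.float64(0.0), 0, 0, np.float64(0.0286), np.float64(-0.0), np.float64(-0.0), 13]
[np.float64(0.0), 0, 0, np.float64(0.0286), np.float64(-0.0), np.float64(-0.0), 13]
-- [ 5.32e+02 -2.23e+02  7.00e+00 -1.30e-01]
```

Emit:
apply_moves(plan=[-0.119,0,0,0.005,-0.02,-0.046,13,-0.119,0,0,0.005,-0.0145,-0.048,13,-0.119,0,0,0.005,-0.009,-0.049,13,-0.119,0,0,0.005,-0.003,-0.05,13,-0.119,0,0,0.005,0.003,-0.05,13], force=10)

```text
clock: 0.88
eef_pos: [334.8, -376.7, 180.4]
eef_rot: [1.452, 1.571, -0.839]
wrist_force: [-0.3, -0.5, 0.4]
finger_gap: 47.5
```

Emit:
apply_moves(plan=[-0.119,0,0,0.005,0.009,-0.049,13,-0.119,0,0,0.005,0.015,-0.048,13,-0.119,0,0,0.005,0.02,-0.046,13,-0.119,0,0,0.005,0.026,-0.043,13,-0.119,0,0,0.005,0.031,-0.04,13])

```text
clock: 1.5
eef_pos: [532.5, -221.7, 155.3]
eef_rot: [0.57, 1.571, -1.126]
wrist_force: [-0.1, -1.3, 0.3]
finger_gap: 12.5
```

Run:
```python
from h import *
s=readout.read_state(); print(s["clock"],s["eef_pos"],s["finger_gap"],s["joints"]); M=R.from_euler('xyz',s["eef_rot"]).as_matrix(); print(M.round(3))
plan([(532,-223,7,-.13,4)])
```

```text
1.5 [ 532.46666987 -221.65555547  155.27232491] 12.494640713040322 [-4.57942874e-01  4.02859601e-01  1.50240447e+00 -4.47666937e-05
  1.23627499e+00 -3.32825986e-01]
[[ 0.     0.992 -0.125]
 [-0.    -0.125 -0.992]
 [-1.     0.     0.   ]]
[np.float64(0.001), 0, 0, np.float64(0.0371), np.float64(-0.0001), np.float64(0.0003), 13]
[np.float64(0.001), 0, 0, np.float64(0.0371), np.float64(-0.0001), np.float64(0.0003), 13]
[np.float64(0.001), 0, 0, np.float64(0.0371), np.float64(-0.0001), np.float64(0.0003), 13]
[np.float64(0.001), 0, 0, np.float64(0.0371), np.float64(-0.0001), np.float64(0.0003), 13]
-- [ 5.32e+02 -2.23e+02  7.00e+00 -1.30e-01]
```

Emit:
apply_moves(plan=[0,0,0,0.04,0,0.001,13,0,0,0,0.045,0,0,13,0,0,0,0.04,0,0,13,0,0,0,0.015,0,0,13,0,0,0,0.008,0,0,13])

```text
clock: 2.12
eef_pos: [531.4, -224.0, 7.6]
eef_rot: [1.247, 1.571, -0.453]
wrist_force: [-0.4, 0.2, 1.4]
finger_gap: 12.1
```

Run:
```python
from h import *
s=readout.read_state(); print(s["clock"],s["eef_pos"],s["wrist_force"])
c=cams.camera("side");crop(c,270,60,430,220,4,"pics/e.png")
```

```text
2.125 [ 531.4091558  -223.97873306    7.55601108] [-0.39097883  0.16624846  1.42322978]
```

View pics/e.png

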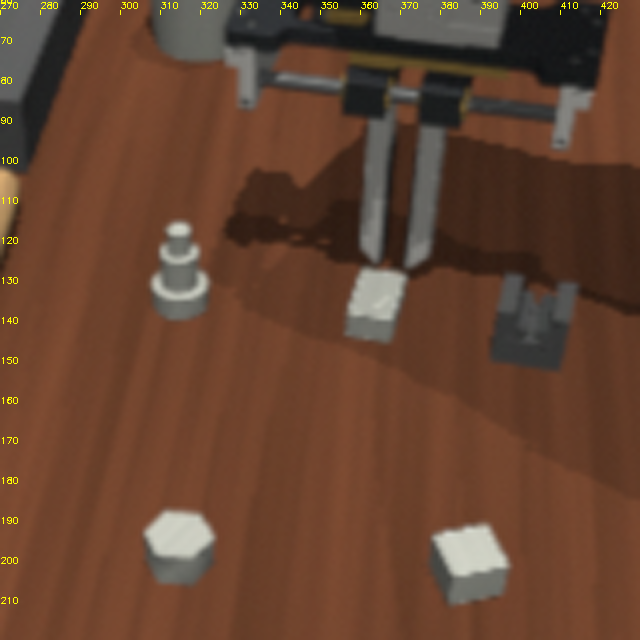

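The fingers are down behind the flat bar, at about (375,262 crop) just above its top-right end, with clear space to the spindle and the V-block. Start the push.

Emit:
apply_moves(plan=[0,0,0,0,0,-0.012,13,0,0,0,0,0,-0.015,13,0.01,0,0,0,0,-0.018,13,-0.01,0,0,0,0,-0.02,13,-0.01,0,0,0,0,-0.02,13])

```text
clock: 2.8
eef_pos: [542.7, -138.1, 7.9]
eef_rot: [1.31, 1.57, -0.379]
wrist_force: [-0.0, -1.8, 0.8]
finger_gap: 12.3
```

Run:
```python
from h import *
s=readout.read_state(); print(s["clock"],s["eef_pos"],s["wrist_force"])
c=cams.camera("side");crop(c,270,60,430,220,4,"pics/f.png")
```

```text
2.8 [ 542.68399019 -138.09869501    7.92425887] [-0.03717114 -1.82645619  0.83087269]
```

View pics/f.png

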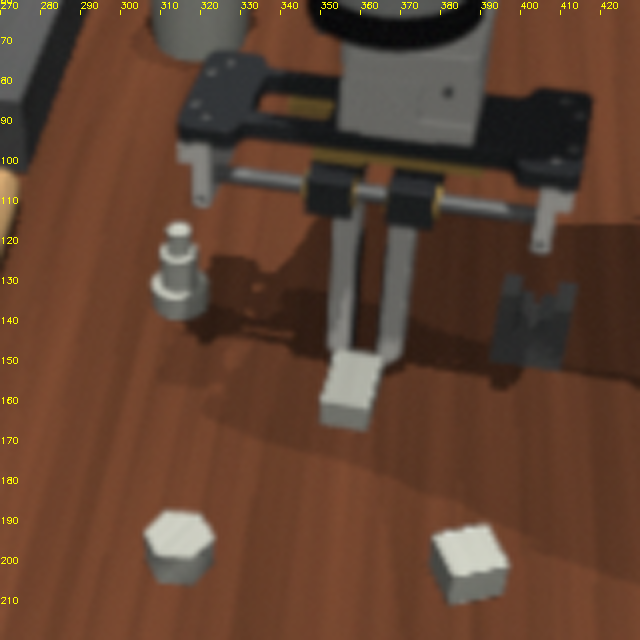

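The flat bar is square on both fingertips and sliding straight, with its centre about (352,388) in the crop. Continue, turning slightly.

Emit:
apply_moves(plan=[-0.015,0,0,0,0,-0.02,13,-0.015,0,0,0,0,-0.02,13,-0.015,0,0,0,0,-0.022,13,-0.015,0,0,0,0,-0.022,13,-0.015,0,0,0,0,-0.022,13])

```text
clock: 3.48
eef_pos: [551.7, -32.5, 7.5]
eef_rot: [1.129, 1.571, -0.485]
wrist_force: [0.1, -0.8, -0.1]
finger_gap: 12.4
```

Emit:
apply_moves(plan=[0,0,0,0,0,-0.022,13,0,0,0,0,0,-0.022,13,0,0,0,0,0,-0.022,13,0,0,0,0,0,-0.022,13,0,0,0,0,0,-0.022,13])

```text
clock: 4.1
eef_pos: [556.2, 77.4, 7.4]
eef_rot: [-1.48, 1.571, -3.094]
wrist_force: [0.7, -1.2, 0.5]
finger_gap: 12.5
```

Run:
```python
from h import *
s=readout.read_state(); print(s["clock"],s["eef_pos"],s["wrist_force"]);M=R.from_euler('xyz',s["eef_rot"]).as_matrix();print(np.arctan2(M[1,1],M[0,1]))
c=cams.camera("side");crop(c,230,120,430,320,3,"pics/g.png")
```

```text
4.1 [556.199194    77.38160909   7.39392268] [ 0.68021584 -1.20574167  0.53976727]
-0.04325351246625813
```

View pics/g.png

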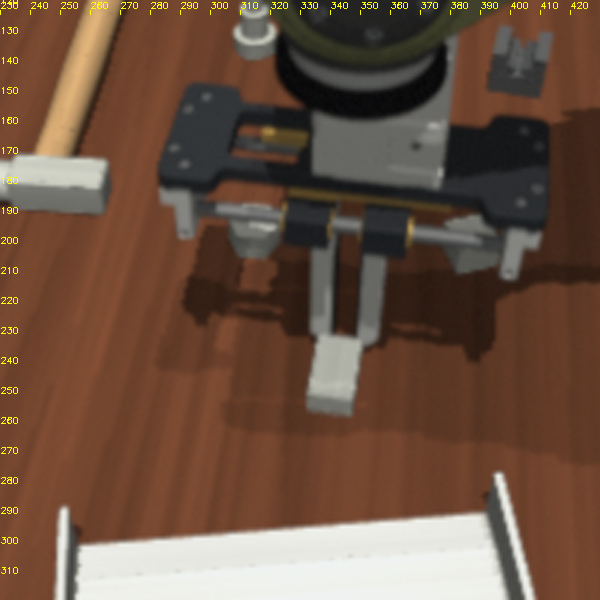

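The flat bar is still centred on the fingertips, about 50 mm short of the pan mouth, and hex and square haven't been touched. Push it in.

Emit:
apply_moves(plan=[0,0,0,0,0,-0.022,13,0,0,0,0,0,-0.022,13,0,0,0,-0.001,0,-0.02,13,0,0,0,0,0,-0.02,13,0,0,0,0,0,-0.02,13])

```text
clock: 4.78
eef_pos: [561.1, 180.9, 8.5]
eef_rot: [0.22, 1.571, -1.395]
wrist_force: [1.6, -1.5, 1.1]
finger_gap: 12.1
```

Emit:
apply_moves(plan=[0,0,0,0,0,-0.018,13,0,0,0,0,0,-0.015,13,0,0,0,0,0,-0.008,13,0,0,0,0,0,0,13,0,0,0,-0.005,0,0.015,13])

```text
clock: 5.4
eef_pos: [561.8, 205.4, 13.2]
eef_rot: [-1.329, 1.57, -2.943]
wrist_force: [0.1, 0.9, -0.5]
finger_gap: 12.5
```

Run:
```python
from h import *
s=readout.read_state(); print(s["clock"],s["eef_pos"],s["wrist_force"]);M=R.from_euler('xyz',s["eef_rot"]).as_matrix();print(np.arctan2(M[1,1],M[0,1]))
c=cams.camera("side");crop(c,230,180,430,380,3,"pics/i.png")
```

```text
5.4 [561.81375311 205.36433148  13.18294503] [ 0.12379764  0.85328843 -0.49664156]
-0.04316484274811486
```

View pics/i.png

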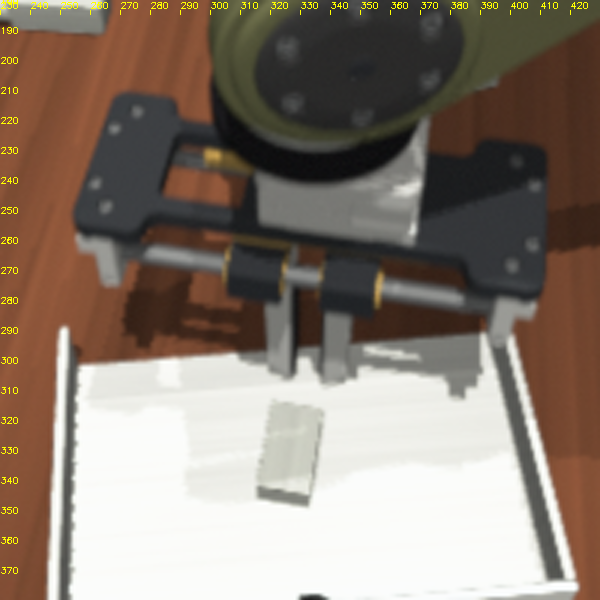

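The flat bar lies fully inside the pan at about (325,334) in side-view pixels. Next is the hex bar.

Run:
```python
from h import *
plan([(562,205,60,-.043,1),(616,-32,60,0,5),(616,-32,8,0,2)],start=(562,205,13,-.043))
```

```text
[np.float64(-0.0), 0, 0, np.float64(-0.047), np.float64(0.0), np.float64(-0.0), 13]
-- [ 5.62e+02  2.05e+02  6.00e+01 -4.30e-02]
[np.float64(-0.009), 0, 0, np.float64(-0.0), np.float64(0.0128), np.float64(0.0469), 13]
[np.float64(-0.009), 0, 0, np.float64(-0.0), np.float64(0.0124), np.float64(0.047), 13]
[np.float64(-0.009), 0, 0, np.float64(-0.0), np.float64(0.012), np.float64(0.0471), 13]
[np.float64(-0.009), 0, 0, np.float64(-0.0), np.float64(0.0116), np.float64(0.0472), 13]
[np.float64(-0.009), 0, 0, np.float64(-0.0), np.float64(0.0112), np.float64(0.0473), 13]
-- [616. -32.  60.   0.]
[np.float64(-0.0), 0, 0, np.float64(0.026), np.float64(0.0), np.float64(-0.0), 13]
[np.float64(-0.0), 0, 0, np.float64(0.026), np.float64(0.0), np.float64(-0.0), 13]
-- [616. -32.   8.   0.]
```

Emit:
apply_moves(plan=[0,0,0,-0.047,0,0,13,-0.009,0,0,0,0.013,0.047,13,-0.009,0,0,0,0.0125,0.047,13,-0.009,0,0,0,0.012,0.047,13,-0.009,0,0,0,0.0115,0.047,13])

```text
clock: 6.08
eef_pos: [605.4, 13.7, 60.9]
eef_rot: [1.565, 1.57, -0.015]
wrist_force: [0.5, 0.5, 0.9]
finger_gap: 12.3
```

Emit:
apply_moves(plan=[-0.009,0,0,0,0.011,0.047,13,0,0,0,0,0,0,13,0,0,0,0.026,0,0,13,0,0,0,0.02,0,0,13,0,0,0,0.006,0,0,13])

```text
clock: 6.7
eef_pos: [615.2, -30.3, 7.1]
eef_rot: [-1.703, 1.569, 3.011]
wrist_force: [0.3, -1.1, 0.3]
finger_gap: 12.5
```

Emit:
apply_moves(plan=[0,0,0,0,0,-0.012,13,0,0,0,0,0,-0.015,13,0,0,0,0,0,-0.018,13,0,0,0,0,0,-0.02,13,0,0,0,0,0,-0.02,13])

```text
clock: 7.32
eef_pos: [616.0, 55.9, 8.7]
eef_rot: [1.463, 1.57, -0.107]
wrist_force: [0.4, -1.9, 2.0]
finger_gap: 12.2
```

Run:
```python
from h import *
s=readout.read_state(); print(s["clock"],s["eef_pos"],s["wrist_force"]);M=R.from_euler('xyz',s["eef_rot"]).as_matrix();print(np.arctan2(M[1,1],M[0,1]))
c=cams.camera("side");crop(c,220,120,420,320,3,"pics/j.png")
```

```text
7.325 [616.02820871  55.89692046   8.72383448] [ 0.41209922 -1.89447146  2.02773683]
0.0014460855333108592
```

View pics/j.png

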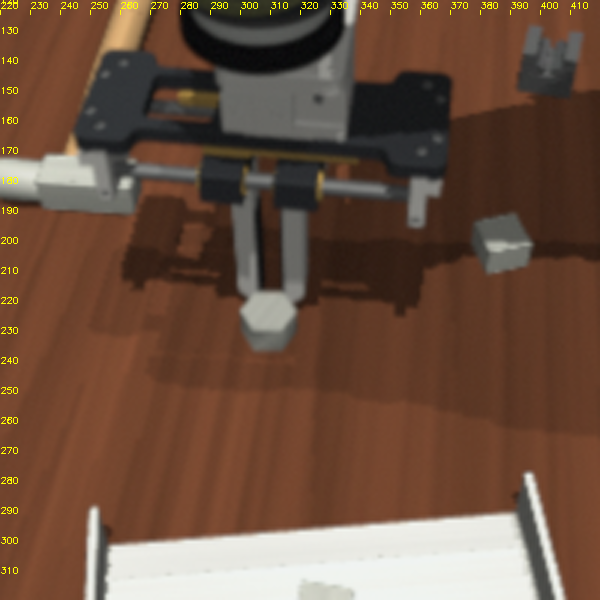

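The hex bar is centred between the fingertips, with side-view centre at about (310,225), and it is moving straight.

Emit:
apply_moves(plan=[0,0,0,0,0,-0.022,13,0,0,0,0,0,-0.022,13,0,0,0,0,0,-0.022,13,0,0,0,0,0,-0.022,13,0,0,0,0,0,-0.022,13])

```text
clock: 8.0
eef_pos: [615.8, 165.8, 8.5]
eef_rot: [0.561, 1.571, -1.008]
wrist_force: [0.8, -1.5, 0.8]
finger_gap: 12.5
```

Emit:
apply_moves(plan=[0,0,0,0,0,-0.022,13,0,0,0,0,0,-0.02,13,0,0,0,0,0,-0.015,13,0,0,0,0,0,-0.012,13,0,0,0,0,0,0,13])

```text
clock: 8.62
eef_pos: [615.7, 234.0, 8.3]
eef_rot: [-2.608, 1.571, 2.106]
wrist_force: [-0.1, -0.3, -0.6]
finger_gap: 11.8
```

Run:
```python
from h import *
s=readout.read_state(); print(s["clock"],s["eef_pos"],s["wrist_force"]);M=R.from_euler('xyz',s["eef_rot"]).as_matrix();print(np.arctan2(M[1,1],M[0,1]))
c=cams.camera("side");crop(c,220,190,420,390,3,"pics/k.png")
```

```text
8.625 [615.65137956 233.98667318   8.30668715] [-0.07755082 -0.33719701 -0.59209709]
0.0017418669483583067
```

View pics/k.png

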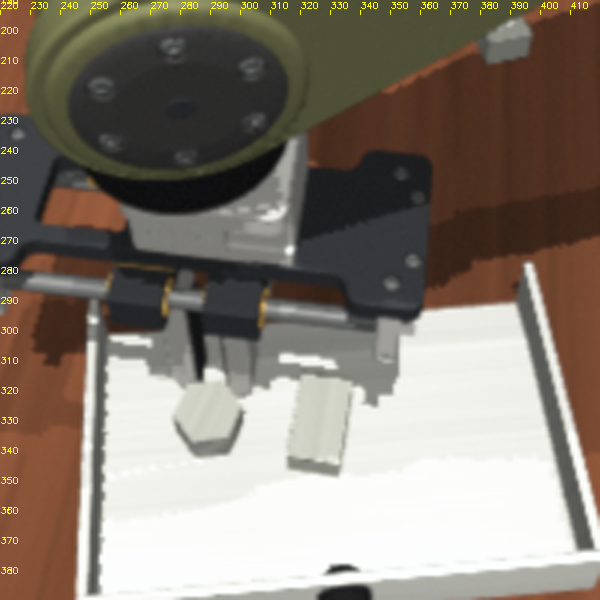

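The hex bar is in the pan at about (289,330), beside the flat bar. Next is the square bar: its face normal is turned about 22°, so I'll start squared to that face and curve.

Run:
```python
from h import *
plan([(616,220,10,0,1),(612,200,60,0,1),(501,-27,60,.4,5),(501,-27,8,.4,2)],start=(615.7,234,8.3,0.002))
```

```text
[np.float64(0.002), 0, 0, np.float64(-0.0017), np.float64(0.0003), np.float64(0.014), 13]
-- [616. 220.  10.   0.]
[np.float64(-0.0), 0, 0, np.float64(-0.05), np.float64(-0.004), np.float64(0.02), 13]
-- [612. 200.  60.   0.]
[np.float64(-0.08), 0, 0, np.float64(-0.0), np.float64(-0.0222), np.float64(0.0454), 13]
[np.float64(-0.08), 0, 0, np.float64(-0.0), np.float64(-0.0258), np.float64(0.0435), 13]
[np.float64(-0.08), 0, 0, np.float64(-0.0), np.float64(-0.0291), np.float64(0.0413), 13]
[np.float64(-0.08), 0, 0, np.float64(-0.0), np.float64(-0.0324), np.float64(0.0388), 13]
[np.float64(-0.08), 0, 0, np.float64(-0.0), np.float64(-0.0354), np.float64(0.0361), 13]
-- [ 5.01e+02 -2.70e+01  6.00e+01  4.00e-01]
[np.float64(-0.0), 0, 0, np.float64(0.026), np.float64(0.0), np.float64(0.0), 13]
[np.float64(-0.0), 0, 0, np.float64(0.026), np.float64(0.0), np.float64(0.0), 13]
-- [ 5.01e+02 -2.70e+01  8.00e+00  4.00e-01]
```

Emit:
apply_moves(plan=[0,0,0,-0.002,0,0.014,13,0,0,0,-0.05,-0.004,0.02,13,-0.08,0,0,0,-0.022,0.0455,13,-0.08,0,0,0,-0.026,0.0435,13,-0.08,0,0,0,-0.029,0.0415,13])

```text
clock: 9.3
eef_pos: [544.4, 60.1, 60.8]
eef_rot: [1.193, 1.57, -0.135]
wrist_force: [0.4, -0.5, 0.7]
finger_gap: 12.5
```

Emit:
apply_moves(plan=[-0.08,0,0,0,-0.0325,0.039,13,-0.08,0,0,0,-0.0355,0.036,13,0,0,0,0,0,0,13,0,0,0,0.026,0,0,13,0,0,0,0.018,0,0,13])

```text
clock: 9.93
eef_pos: [500.9, -28.6, 15.9]
eef_rot: [1.276, 1.571, 0.104]
wrist_force: [0.7, -0.6, -0.2]
finger_gap: 12.3
```

Run:
```python
from h import *
s=readout.read_state(); print(s["clock"],s["eef_pos"],s["wrist_force"]);M=R.from_euler('xyz',s["eef_rot"]).as_matrix();print(np.arctan2(M[1,1],M[0,1]))
c=cams.camera("side");crop(c,300,100,460,260,4,"pics/l.png")
```

```text
9.925 [500.87301603 -28.55509483  15.90476003] [ 0.69881667 -0.55162896 -0.16909724]
0.3995682585449047
```

View pics/l.png

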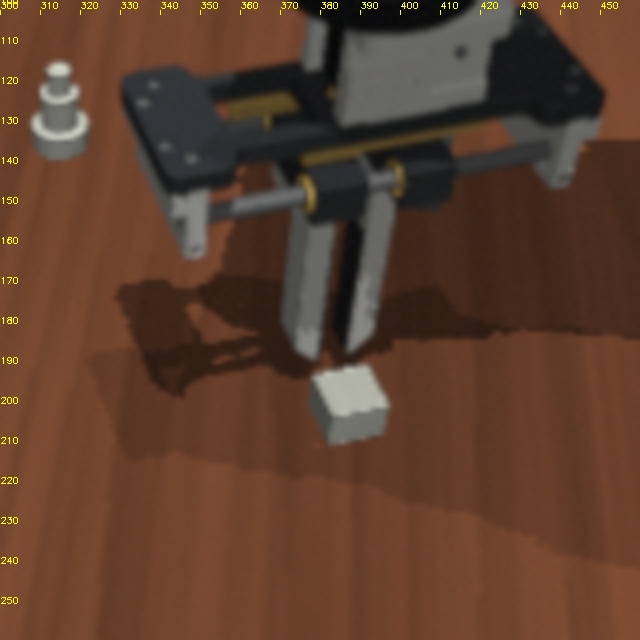

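The fingers are squared to the rear face of the square bar, which is centred about (388,201). Lower them and push along the curve.

Emit:
apply_moves(plan=[0,0,0,0.0075,0,0,13,0,0,0,0,0,-0.012,13,0,0,0,0,0,-0.012,13,0.08,0,0,0,0,-0.015,13,0.1,0,0,0,0,-0.015,13])

```text
clock: 10.6
eef_pos: [480.7, 22.9, 9.5]
eef_rot: [1.331, 1.57, -0.022]
wrist_force: [0.5, -0.5, -0.3]
finger_gap: 12.3
```

Emit:
apply_moves(plan=[0.1,0,0,0,0,-0.015,13,0.1,0,0,0,0,-0.015,13,0.1,0,0,0,0,-0.015,13,0.08,0,0,0,0,-0.015,13,0.02,0,0,0,0,-0.015,13])

```text
clock: 11.22
eef_pos: [478.9, 97.3, 9.5]
eef_rot: [1.854, 1.57, 0.103]
wrist_force: [0.1, -0.6, -0.2]
finger_gap: 12.0
```

Run:
```python
from h import *
s=readout.read_state(); print(s["clock"],s["eef_pos"],s["wrist_force"]);M=R.from_euler('xyz',s["eef_rot"]).as_matrix();print(np.arctan2(M[1,1],M[0,1]))
c=cams.camera("side");crop(c,260,160,440,340,4,"pics/m.png")
```

```text
11.225 [478.86761819  97.33535563   9.52350329] [ 0.10043014 -0.62937255 -0.17404713]
-0.1799854563277627
```

View pics/m.png

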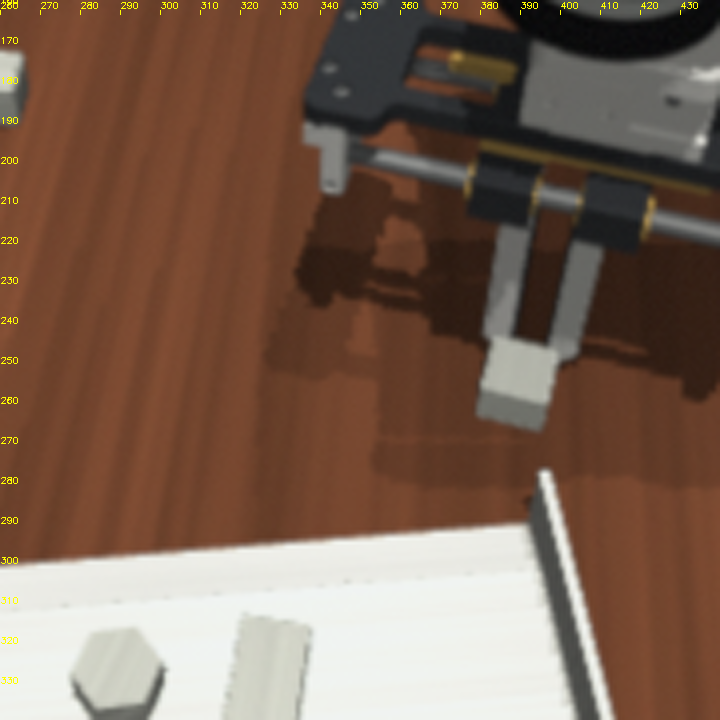

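The square bar is flush on the fingers at about (390,253), but close to the near side wall end at (395,278). I'll steer further to +x, then straighten.

Emit:
apply_moves(plan=[0.1,0,0,0,0,-0.012,13,0.09,0,0,0,0,-0.013,13,0,0,0,0,0,-0.015,13,0,0,0,0,0,-0.015,13,0,0,0,0,0,-0.012,13])

```text
clock: 11.9
eef_pos: [500.3, 160.5, 9.0]
eef_rot: [1.953, 1.571, 0.015]
wrist_force: [0.3, -2.0, 0.8]
finger_gap: 12.1
```

Run:
```python
from h import *
s=readout.read_state(); print(s["clock"],s["eef_pos"],s["wrist_force"]);M=R.from_euler('xyz',s["eef_rot"]).as_matrix();print(np.arctan2(M[1,1],M[0,1]))
c=cams.camera("side");crop(c,260,190,440,370,4,"pics/n.png")
```

```text
11.9 [500.28733606 160.5002822    9.04699261] [ 0.28883017 -1.95523295  0.83574249]
-0.3674121118117017
```

View pics/n.png

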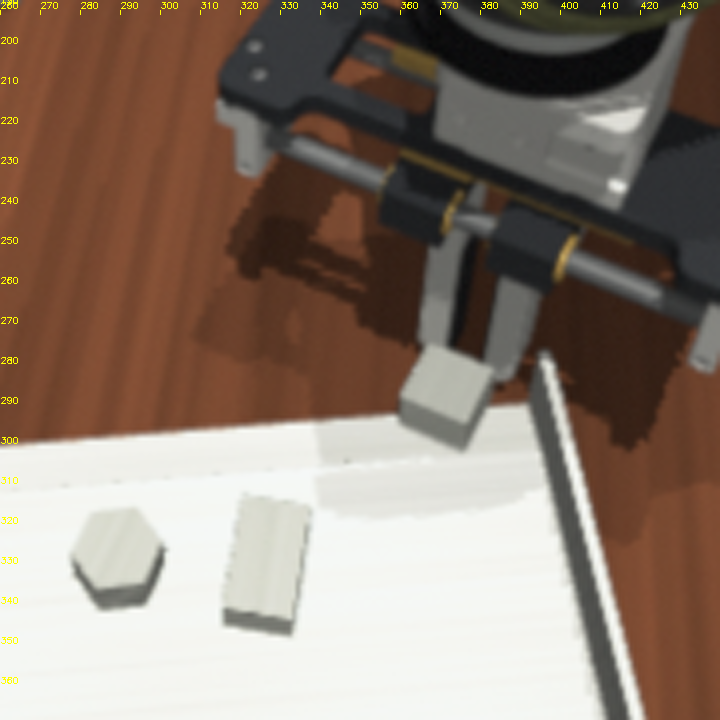

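The square bar is entering the mouth at about (371,288), with the right finger clear of the wall end. Straighten while pushing in.

Emit:
apply_moves(plan=[-0.05,0,0,0,0,-0.014,13,-0.08,0,0,0,0,-0.014,13,-0.08,0,0,0,0,-0.014,13,-0.08,0,0,0,0,-0.014,13,0,0,0,0,0,0,13])

```text
clock: 12.58
eef_pos: [515.0, 214.2, 8.8]
eef_rot: [-3.085, 1.571, 1.55]
wrist_force: [0.4, -0.2, -0.4]
finger_gap: 12.2
```

Run:
```python
from h import *
s=readout.read_state(); print(s["clock"],s["eef_pos"],s["wrist_force"]);M=R.from_euler('xyz',s["eef_rot"]).as_matrix();print(np.arctan2(M[1,1],M[0,1]))
c=cams.camera("side");crop(c,260,210,440,390,4,"pics/o.png")
```

```text
12.575 [514.98620968 214.19006898   8.80005748] [ 0.38728642 -0.18728564 -0.37307307]
-0.0767514700716134
```

View pics/o.png

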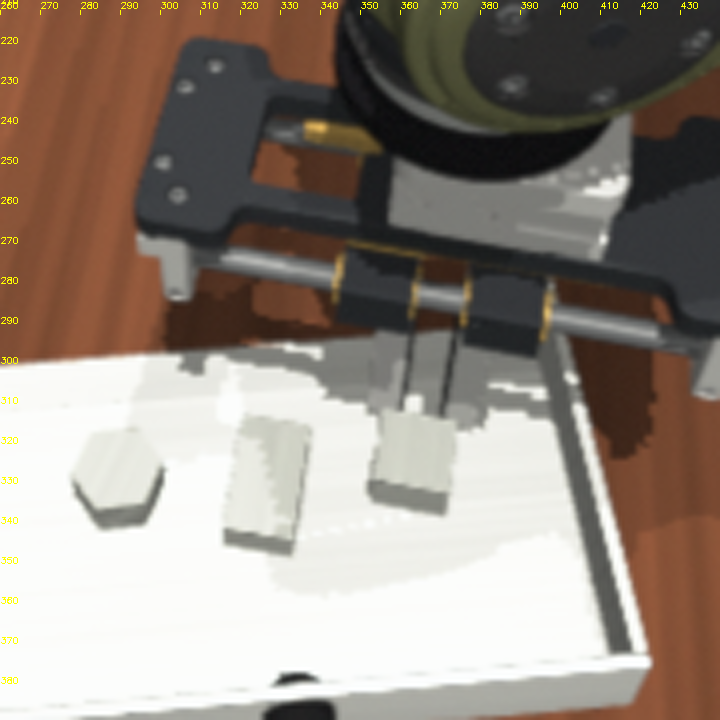

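All three are inside. Back off, lift, and clear the view.

Emit:
apply_moves(plan=[0,0,0,-0.001,0,0.012,13,0,0,0,-0.03,0,0.015,13,0,0,0,-0.05,0,0.03,13,0,0,0,-0.05,-0.01,0.05,13,0,0,0,-0.03,-0.01,0.055,13])

```text
clock: 13.25
eef_pos: [483.7, 58.4, 165.2]
eef_rot: [1.679, 1.569, 0.028]
wrist_force: [0.3, 0.1, -0.5]
finger_gap: 12.0
```

Emit:
apply_moves(plan=[0,0,0,0,-0.02,0.055,13,0,0,0,0,-0.02,0.055,13,0,0,0,0,-0.02,0.055,13,0,0,0,0,-0.02,0.05,13,0,0,0,0,0,0,13])

```text
clock: 13.88
eef_pos: [385.6, -150.5, 163.3]
eef_rot: [0.577, 1.57, -1.079]
wrist_force: [0.5, 0.3, 0.4]
finger_gap: 12.0
```

Run:
```python
from h import *
s=readout.read_state(); print(s["clock"],s["eef_pos"],s["wrist_force"])
c=cams.camera("top");cv2.imwrite("pics/p.png",c["image"][:,:,::-1])
c=cams.camera("side");cv2.imwrite("pics/q.png",c["image"][:,:,::-1])
```

```text
13.875 [ 385.57569298 -150.48136144  163.34434629] [0.4756922  0.30905253 0.36933803]
```

View pics/p.png

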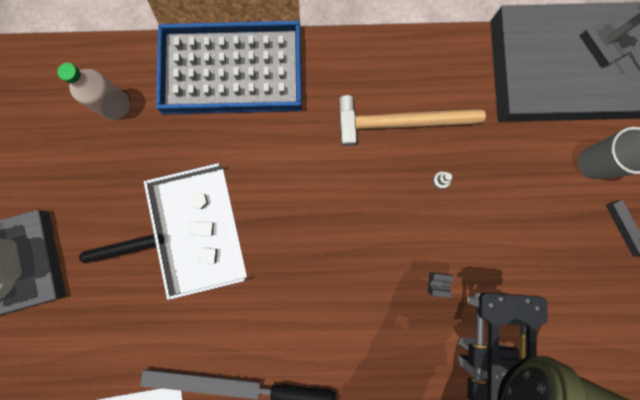

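View pics/q.png

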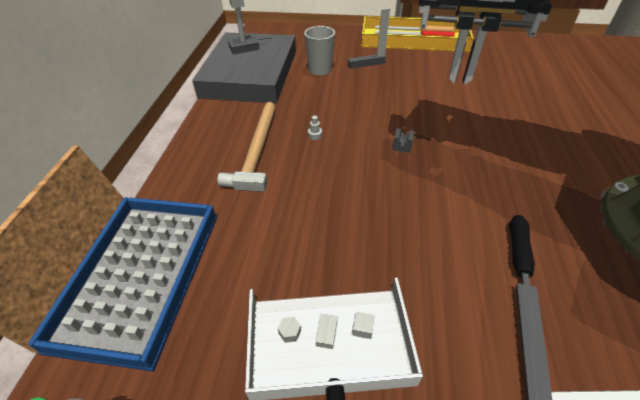

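The top view shows the hex bar at (199,201), the flat at (203,229) and the square at (208,256), all in the pan. The spindle (443,180), V-block (441,285) and hammer (348,119) sit at the same pixels as at the start. One numeric check before I hand in.

Run:
```python
from h import *
from cell import ticket
c=cams.camera("top")
a=np.array([673.8,217.7]);b=np.array([475.9,174.]);m=(a+b)/2;ex=(a-b)/np.linalg.norm(a-b);ey=np.array([-ex[1],ex[0]])
for n,u,v,z in [("hex",199,201,21),("flat",203,229,19),("sq",208,256,23)]:
    p=unproj(c,u,v,z)-m; print(n,"pan x %.0f y %.0f"%(p@ex,p@ey-65))
print(ticket.sign_off())
```

```text
hex pan x 49 y -16
flat pan x -1 y -12
sq pan x -49 y -12
the job is handed in; nothing more can be done
None
```

I swept all three offcuts into the swarf pan by pushing only, with the fingertips about 8 mm above the bench. The order was flat, hexagonal, then square on a slightly curved path. I handed the job in at about 14 s, and the sign-off gave no verdict.

**Offcuts:** the last top image puts all three well inside the limits (x between −100 and 100 mm, y between −53 and 65 mm):

| Offcut | Pan x (mm) | Pan y (mm) |
|---|---|---|
| Hexagonal | +49 | −16 |
| Flat | −1 | −12 |
| Square | −49 | −12 |

**Other items:** the spindle, V-block and hammer appear at the same pixels as at the start, to about 1 px, and the spindle and V-block are upright. The gripper is raised clear, and wrist forces stayed at about 3 N or less in every reading.

No check failed or disagreed. I judged from single images that the offcuts were at rest, and did not measure their speed.

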